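Check a brass dish with an infrared thermometer

ROBOT

A 6-joint arm with a two-finger parallel gripper is mounted at the origin on the work surface. World frame = base frame: x ahead of the robot, y to its left, z up, the work surface at z = 0. Lengths are in mm, angles in rad, forces in N, time in s.
With the tool pointing down it reaches from about 350 to 975 mm from the base axis. Payload 7.1 kg.
Tool frame: the origin (TCP) lies midway between the tips of the shut fingers; the grasp point (between the pads) lies 19 mm behind it; z points along the fingers, x is the direction in which the jaws open and shut, and the axes are right-handed (so a half turn about z gives the same grasp; the last joint's range is limited). The gripper opens to 88 mm and grips with 3 to 60 N. Pads are 20 mm wide; open, the fingers measure 115 mm over their backs; the gripper's body (75 mm by 178 mm) begins 61 mm behind the grasp point.
Start: joints at [-1.332, 0.423, 1.63, -0, 1.089, -0.019], TCP at [159.365, -604.324, 222.675] pointing down, gripper open.
Joint ranges: [-3, 3], [-0.9, 2.11], [0.09, 2.58], [-1.31, 4.45], [0.11, 2.69], [-2.54, 2.54]. Speed limits (rad/s): [2.39, 2.39, 3.01, 3.14, 3.14, 3.14].

INTERFACE

Orientations are given as a rotation vector (axis times angle).
In Python, from workcell import bot, cams, sign_off gives the robot as it stands. Calls block until the motion is done:
- bot.move_ptp(position, orientation): joint-space move of the TCP to a pose.
- bot.move_l(position, orientation=None, rate=150, until_force=None): straight line of the TCP; orientation=None keeps the orientation; rate is the mean speed in mm/s. With until_force (N) it stops when the force on the tool has changed by that much, and returns True; else False.
- bot.move_j(angles): joint-space move.
- bot.grip(opening, newtons=None): opening from 0.0 (shut) to 1.0 (fully open); newtons is the grip in N (None keeps the last); returns when the fingers have stopped.
- bot.sleep(seconds).
- bot.ik(position, orientation): joint angles nearest the present ones, or None.
- bot.get_obs(): the state.
- cams.capture(name): name is "side" or "top" or "wrist"; returns a dict with "frame" (480x640x3 uint8, red, green, blue), "intrinsics" (3x3 intrinsics, pixels), "R" (3x3) and "t" (3): a world point X has camera coordinates R X + t; the wrist camera has in their place "mount" (4x4, takes a point from camera to tool coordinates, whose origin is the TCP and whose axes are the tool frame's). Camera axes: x right, y down, z forward; pixel columns grow to the right and rows downward; lengths in mm; the calibration is good to about 2 mm. A picture is of the moment at which its call begins: read the wrist's pose just before it. There is no depth.
A pose or a line that the arm cannot do raises bot.MotionError and nothing moves.
- sign_off(): hands the job in, once; it reports no verdict.
The state is a dict: "time_s": time; "q": joint angles; "joint_vel": joint speeds; "joint_efforts": joint torques, N m; "position": TCP position; "ee_rot": TCP orientation; "ft_force": force on the tool from outside, world axes, zero at the start; "wrist_torque": the same for the moment, N m; "grip_width": opening from 0.0 (shut) to 1.0 (fully open).
Only numpy, scipy, OpenCV 4.12 (cv2) and the standard library are available. Lean on these libraries where they do the work, as an engineer would, in place of code of your own. Each camera call takes 0.05 s, during which the arm holds its last target. There are 200 camera calls.

TASK

Pick up the pistol-shaped infrared thermometer, aim its nose squarely at the domed boss in the middle of the round brass dish (not the square plate) from about 10 cm in front of it, and hold it steady there for two seconds. Then set it back down, standing upright on the middle of its cork mat, and let go. Do not touch the dish, the plate or their easels, do not drop or topple the thermometer, and leave everything else on the bench where it is.

Things in the scene. Friction and masses are not known exactly. Their poses are not given: they have to be found in the camera images.
- thermometer: Loose pistol-shaped infrared thermometer, grey barrel on black handle and foot, 0.2-0.4 kg, upright on the mat. Origin: centre of its foot's underside; x forward along the barrel, z up. In mm: foot 90 (x) x 60 x 22 high; handle 38 x 32; barrel x -60..90, 42 wide (y), z 100..144; nose 34 diameter, ends at x 102. Rigid, reads by itself (no button). Grip from above across the 42 mm barrel.
- grip (a point): Point inside the barrel straight above the foot's centre (thermometer frame 0, 0, 122 mm): a good place to grip the barrel. Axes as the thermometer's.
- nose (a point): Centre of the thermometer's front lens (thermometer frame 102, 0, 122 mm). Axes as the thermometer's: it looks along +x.
- mat: Fixed cork mat, 150 x 150 x 6 mm, flat on the bench. Origin: centre of its underside, so its top is 6 mm above it.
- round_dish: Round brass dish, 150 mm diameter, with a raised domed boss (54 mm diameter, 17 mm high) in its middle, fixed on its easel. Origin: top of the boss, 105 mm above the bench. z points out of the dish's face along its axis, 30 degrees above the horizontal; x points up the face.
- round_easel: Fixed steel wire easel that carries the round dish; it stands behind and below it. Origin on the bench straight below the top of the boss; the dish faces to the easel's -x, its rear feet are 109 mm behind at +x; 80 mm wide in y, 147 mm high.
- square_easel: A like easel that carries the square plate; leave alone. Origin on the bench below the plate's middle, the plate faces to -x.
- square_plate: Square flat brass plate, 140 x 140 mm, with a raised border and no boss, fixed on its easel in the same attitude as the dish. Leave alone. Origin 16 mm in front of the middle of its flat face; z out of the face, 30 degrees above the horizontal.
- hammer: Loose hammer lying on the bench, 260 mm long. Bystander. Origin at its middle, underneath.
- punch_a: Loose steel punch 120 mm long, 10 mm thick, with a 16 mm wide head, lying on the bench. Bystander. Origin at its middle, underneath.
- punch_b: Loose steel punch 100 mm long, otherwise like the first. Bystander.
- punch_c: Loose steel punch 140 mm long, otherwise like the first. Bystander.
- wood_block: Loose dark wooden block 120 x 45 x 40 mm. Bystander. Origin at the centre of its underside.
- polish_can: Loose black can, 74 mm diameter, 110 mm high. Bystander. Origin at the centre of its underside.
- brass_bowl: Loose small brass bowl, 100 mm diameter, 45 mm high. Bystander. Origin at the centre of its underside.
There are look-alikes about, which are no part of the job. What is shaped like the thermometer but green is not meant.

How it is judged (in metres and radians):
On the way:
1. the held thermometer's line of sight meets the boss, roughly square-on, 50 to 160 mm away, steady for 1.5 s (x of round_dish in the frame of nose between 0.05 and 0.16 m and y of round_dish in the frame of nose between -0.025 and 0.025 m and z of round_dish in the frame of nose between -0.025 and 0.025 m and angle between the x axis of thermometer and the z axis of round_dish, either way round below 0.44 rad and z of nose in the frame of round_dish above 0.04 m and linear speed of thermometer below 0.03 m/s and angular speed of thermometer below 0.15 rad/s and contact force between thermometer and the fingers above 1 N), for 1.5 s.
At the end, for the whole second after the job is handed in: The thermometer stands upright (within 4.5 degrees) and at rest on the cork mat, its foot's centre within 40 mm of the mat's centre, facing any way, released (horizontal distance between thermometer and mat below 0.04 m and angle between thermometer's own z axis and vertical below 0.08 rad and z of thermometer in the frame of mat between 0.002 and 0.012 m and linear speed of thermometer below 0.02 m/s and angular speed of thermometer below 0.1 rad/s); the robot touches nothing.
It fails at once if the thermometer is toppled (tipped more than 70 degrees) (angle between thermometer's own z axis and vertical above 1.22 rad).
It fails at once if the thermometer is dropped: out of the fingers with its foot more than 24 mm above the mat's top (z of thermometer in the frame of mat above 0.03 m and contact force between thermometer and the fingers below 0.1 N).
It fails at once if the dish, the plate or an easel is touched with more than 2 N (contact force between any of round_easel, square_easel and anything else above 2 N).
It fails at once if a bystander is moved more than 30 mm (distance of any of hammer, punch_a, punch_b, punch_c, wood_block, polish_can, brass_bowl from where it was at the start of the episode above 0.03 m).
It also fails if it takes over 51 s, if anything falls off the work surface, if the arm or the gripper's body presses on something with over 40 N, if the wrist force passes 120 N, or if a joint passes its speed limit or range.

## Working session

There is one attempt and no reset: what is moved stays moved. The work goes in short steps, each a Python script; the robot and the scene stay as the last script left them, time stands still between calls to the robot, and variables do not carry over. Pictures are saved under pics/ and viewed, about 8 in all and at most 12, crops included, and the job is handed in when it is done.

```bash
ls; mkdir -p pics
python3 - <<'E'
from workcell import bot,cams
import cv2,numpy as np,pickle
d={}
for n in ["side","top","wrist"]:
    c=cams.capture(n); d[n]=c
    cv2.imwrite(f"pics/{n}0.png",c["frame"][:,:,::-1])
    print(n,{k:np.round(v,3).tolist() for k,v in c.items() if k!="frame"})
pickle.dump(d,open("c0.pkl","wb"))
print(bot.get_obs())
E
```

```text
pics
side {'intrinsics': [[577.958, 0.0, 316.224], [0.0, 577.958, 245.146], [0.0, 0.0, 1.0]], 'R': [[-0.957, -0.288, 0.018], [-0.189, 0.58, -0.793], [0.218, -0.762, -0.61]], 't': [529.782, 265.008, 1143.261]}
top {'intrinsics': [[500.575, 0.0, 315.426], [0.0, 500.575, 235.654], [0.0, 0.0, 1.0]], 'R': [[0.009, -1.0, 0.008], [-0.999, -0.01, -0.035], [0.035, -0.007, -0.999]], 't': [-127.237, 578.164, 1317.687]}
wrist {'intrinsics': [[430.398, 0.0, 321.412], [0.0, 430.398, 241.512], [0.0, 0.0, 1.0]], 'mount': [[1.0, -0.001, -0.001, -0.141], [0.001, 0.961, 0.276, -74.595], [0.001, -0.276, 0.961, -162.476], [0.0, 0.0, 0.0, 1.0]]}
{'time_s': 0.15, 'q': array([-1.33196525e+00,  4.23710263e-01,  1.63050229e+00,  8.03655161e-06,
        1.08857941e+00, -1.90122188e-02]), 'joint_vel': array([-0.00080736, -0.0018993 , -0.00123821, -0.00108977, -0.0007566 ,
       -0.00078938]), 'joint_efforts': array([ 6.86301337e-04, -5.44981384e+01, -2.73919630e+01,  6.44005090e-02,
        2.04751192e-02, -8.50766514e-05]), 'position': array([ 159.29066618, -603.91768242,  222.05696418]), 'ee_rot': array([-2.48800290e+00,  1.91695011e+00,  1.46283068e-03]), 'ft_force': array([0.03670653, 0.33558542, 0.01158342]), 'wrist_torque': array([0.05681007, 0.02264697, 0.03997305]), 'grip_width': 0.9995244765132433}
```

View pics/top0.png

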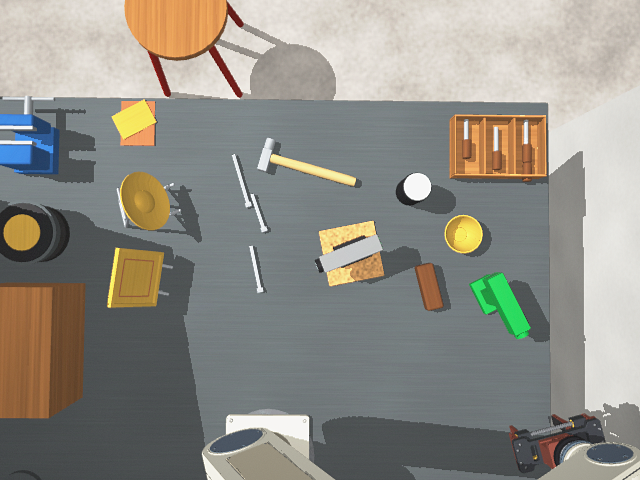

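View pics/side0.png

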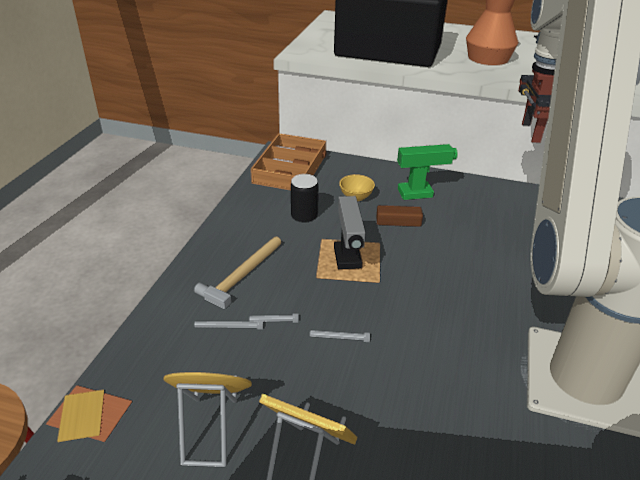

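The top view shows the thermometer on its mat at about (350,252), with the nose at the left end (319,265). The round dish is at (145,200) with its boss near (145,203), facing right (−y), and the square plate is at (136,278). The side view shows the round dish edge-on at (207,383), with its rear feet bar from about (181,463) to (226,464). Next I measure these points.

```bash
cat > h.py <<'E'
import numpy as np,cv2
from scipy.spatial.transform import Rotation as Ro
def ray(c,uv,pose=None):
    d=np.linalg.inv(c["intrinsics"])@np.array([uv[0],uv[1],1.])
    if "R" in c: return -c["R"].T@c["t"], c["R"].T@d
    T=pose@c["mount"]; return T[:3,3],T[:3,:3]@d
def onz(c,uv,z,pose=None):
    o,d=ray(c,uv,pose); return o+d*(z-o[2])/d[2]
def proj(c,X):
    p=c["intrinsics"]@(c["R"]@np.asarray(X,float)+c["t"]); return p[:2]/p[2]
def tpose(o):
    T=np.eye(4);T[:3,:3]=Ro.from_rotvec(o["ee_rot"]).as_matrix();T[:3,3]=o["position"];return T
def big(mask):
    cs,_=cv2.findContours(mask.astype(np.uint8),cv2.RETR_EXTERNAL,cv2.CHAIN_APPROX_NONE)
    return max(cs,key=cv2.contourArea)
E
python3 - <<'E'
from h import *
import pickle
d=pickle.load(open("c0.pkl","rb")); t=d["top"]; s=d["side"]
f=t["frame"]; hsv=cv2.cvtColor(f,cv2.COLOR_RGB2HSV)
print("barrel px",f[252,350],"bench",f[330,350],"dish",f[180,140],hsv[180,140],"mat",hsv[232,330])
roi=np.zeros((480,640),bool); roi[215:295,305:395]=1
mat=(hsv[...,1]>70)&(hsv[...,0]<30)&roi
pts=np.argwhere(mat)[:,::-1].astype(np.int32)
b=cv2.boxPoints(cv2.minAreaRect(pts)); W=np.array([onz(t,p,6) for p in b])
print("mat",W.round(1).tolist(),W.mean(0).round(1),np.linalg.norm(np.diff(W,axis=0),axis=1).round(1))
bar=(hsv[...,1]<25)&(f.min(2)>125)&roi
c=big(bar); b=cv2.boxPoints(cv2.minAreaRect(c)); W=np.array([onz(t,p,150) for p in b])
print("barrel px",b.round(1).tolist()); print(W.round(1).tolist(),W.mean(0).round(1),np.linalg.norm(np.diff(W,axis=0),axis=1).round(1))
for uv in [(145,202)]: print("boss",onz(t,uv,105).round(1))
for uv in [(181,463),(226,464)]: print("rear foot",onz(s,uv,3).round(1))
r=d["top"]["frame"][160:250,95:215]; r2=s["frame"][360:480,150:290]
im=np.hstack([cv2.resize(r,None,fx=4,fy=4,interpolation=2)[:360,:400],cv2.resize(r2,None,fx=3,fy=3,interpolation=2)[:360,:400]])
cv2.imwrite("pics/dish.png",im[:,:,::-1])
E
```

```text
barrel px [200 202 203] bench [118 124 127] dish [170 133  58] [ 20 168 170] mat [ 22 120 245]
mat [[592.9, -127.8, 6.0], [623.9, -275.3, 6.0], [475.7, -305.8, 6.0], [445.0, -158.8, 6.0]] [ 534.4 -216.9    6. ] [150.7 151.3 150.2]
barrel px [[318.20001220703125, 256.29998779296875], [376.3999938964844, 233.39999389648438], [382.70001220703125, 249.39999389648438], [324.5, 272.29998779296875]]
[[525.5, -127.9, 150.0], [581.1, -265.7, 150.0], [543.2, -280.9, 150.0], [487.8, -143.1, 150.0]] [ 534.4 -204.4  150. ] [148.6  40.8 148.5]
boss [655.  299.6 105. ]
rear foot [671.5 403.6   3. ]
rear foot [598.1 382.6   3. ]
```

View pics/dish.png

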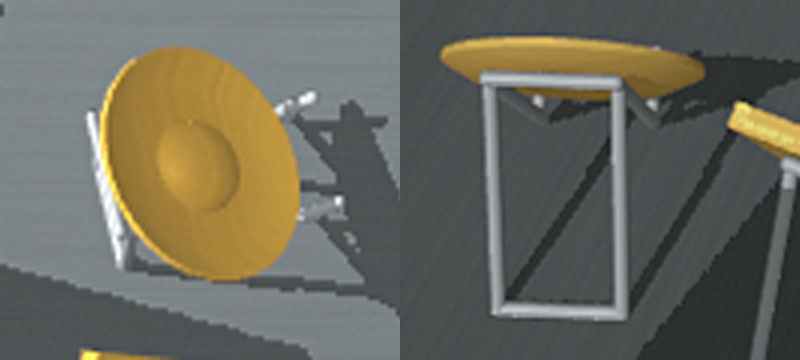

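The crop shows the boss centred at about (144.5,201.5) in the top picture, and the rear feet at (182.3,464) and (224,465.7) in the side picture. The barrel, mat and feet numbers agree with each other. Before moving I check IK for the grasp, the aim pose and a wrist-camera look along the dish axis.

```bash
cat >> h.py <<'E'
HT=np.array([-.374,.927,0]);HT/=np.linalg.norm(HT)     # thermometer heading
GRIP=np.array([540.,-218.3,128.]); MAT=np.array([534.4,-216.9,6.])
def frame(x,sgn):
    "tool rotation for thermometer barrel direction x (3D, upright roll), sgn=+1: tool y forward"
    x=x/np.linalg.norm(x); y=np.cross([0,0,1],x); y/=np.linalg.norm(y); z=np.cross(x,y)
    return np.column_stack([sgn*y,sgn*x,-z])
def pose(grip,x,sgn):
    R=frame(np.asarray(x,float),sgn); return grip+19*R[:,2], Ro.from_matrix(R).as_rotvec()
def aim(boss,facing,tilt=30,dist=100):
    t=np.radians(tilt); f=np.r_[facing[:2]/np.linalg.norm(facing[:2]),0]
    x=-(f*np.cos(t)+np.array([0,0,np.sin(t)])); return boss-x*(dist+102), x
E
python3 - <<'E'
from h import *
from workcell import bot,cams
import pickle
d=pickle.load(open("c0.pkl","rb")); s=d["side"]
F=np.array([onz(s,(182.3,464),3),onz(s,(224,465.7),3)]); m=F.mean(0); v=F[0]-F[1]; f=np.array([v[1],-v[0],0])/np.hypot(*v[:2])
print("feet",F.round(1).tolist(),"facing",f.round(3),"boss est",(m+109*f).round(1))
boss=np.array([661,289,105.])
for sg in (1,-1):
    for nm,(g,x) in dict(up=(GRIP+[0,0,100],HT),grip=(GRIP,HT),aim30=aim(boss,f,30),aim22=aim(boss,f,22),back=aim(boss,f,30,200)).items():
        q=bot.ik(*pose(g,x,sg)); print(sg,nm,None if q is None else np.round(q,2), pose(g,x,sg)[0].round(0))
M=d["wrist"]["mount"]
n=f*np.cos(np.pi/6)+[0,0,.5]
for dist in (300,350,400):
  for sg in (1,-1):
    zc=-n; xc=sg*np.cross([0,0,1],n); xc/=np.linalg.norm(xc); C=np.eye(4); C[:3,:3]=np.column_stack([xc,np.cross(zc,xc),zc]); C[:3,3]=boss+dist*n
    T=C@np.linalg.inv(M); q=bot.ik(T[:3,3],Ro.from_matrix(T[:3,:3]).as_rotvec()); print("look",dist,sg,T[:3,3].round(0),T[:3,2].round(2),None if q is None else np.round(q,2))
E
```

```text
feet [[668.5, 404.7, 3.0], [600.0, 386.5, 3.0]] facing [ 0.256 -0.967  0.   ] boss est [662.1 290.2   3. ]
1 up [-0.4   0.38  1.74  0.    1.03  2.35] [ 540. -218.  209.]
1 grip [-0.4   0.51  1.8   0.    0.83  2.35] [ 540. -218.  109.]
1 aim30 None [708. 111. 190.]
1 aim22 None [711. 101. 163.]
1 back None [730.  27. 240.]
-1 up [-0.4   0.38  1.74  0.    1.03 -0.79] [ 540. -218.  209.]
-1 grip [-0.4   0.51  1.8   0.    0.83 -0.79] [ 540. -218.  109.]
-1 aim30 [ 0.35  0.64  1.45 -0.57  1.17  0.35] [708. 111. 190.]
-1 aim22 [ 0.29  0.64  1.47 -0.44  1.09  0.24] [711. 101. 163.]
-1 back [ 0.23  0.58  1.43 -0.57  1.18  0.21] [730.  27. 240.]
look 300 1 [692. 173. 143.] [-0.25  0.94 -0.24] [-0.17  1.02  1.31  1.1   1.7  -0.84]
look 300 -1 [685. 199. 190.] [-0.18  0.67 -0.72] None
look 350 1 [703. 131. 168.] [-0.25  0.94 -0.24] [-0.22  1.    1.27  1.07  1.76 -0.81]
look 350 -1 [696. 157. 215.] [-0.18  0.67 -0.72] None
look 400 1 [714.  89. 193.] [-0.25  0.94 -0.24] [-0.26  1.    1.21  1.05  1.82 -0.77]
look 400 -1 [707. 115. 240.] [-0.18  0.67 -0.72] None
```

The feet give a boss position of (662,290). The boss outline in the top view is really its base circle, at z 96.5. Moving 17 mm along the normal from there gives about (660,287). The two agree within about 3 mm, so I move above the thermometer and check from close.

Run:
```python
from h import *
from workcell import bot,cams
import pickle
print("base+17n", (onz(pickle.load(open("c0.pkl","rb"))["top"],(144.5,201.5),96.5)+17*np.array([.256*.866,-.967*.866,.5])).round(1))
bot.grip(1.0)
bot.move_ptp(*pose(GRIP+[0,0,110],HT,-1)); bot.sleep(.3)
o=bot.get_obs(); c=cams.capture("wrist"); T=tpose(o); print(o["time_s"],o["position"].round(1))
pickle.dump((c,T),open("w1.pkl","wb"))
f=c["frame"].copy()
C=T@c["mount"]; cc=dict(intrinsics=c["intrinsics"],R=C[:3,:3].T,t=-C[:3,:3].T@C[:3,3])
L=np.cross([0,0,1],HT)
for x,y in [(-60,21),(-60,-21),(90,-21),(90,21),(0,21),(0,-21)]:
    p=proj(cc,np.r_[(GRIP+x*HT+y*L)[:2],150]); cv2.drawMarker(f,tuple(int(round(v)) for v in p),(255,0,0),0,12,1)
cv2.imwrite("pics/w1.png",f[:,:,::-1])
```

```text
base+17n [660.8 289.4 105. ]
2.625 [ 539.8 -218.8  219. ]
```

View pics/w1.png

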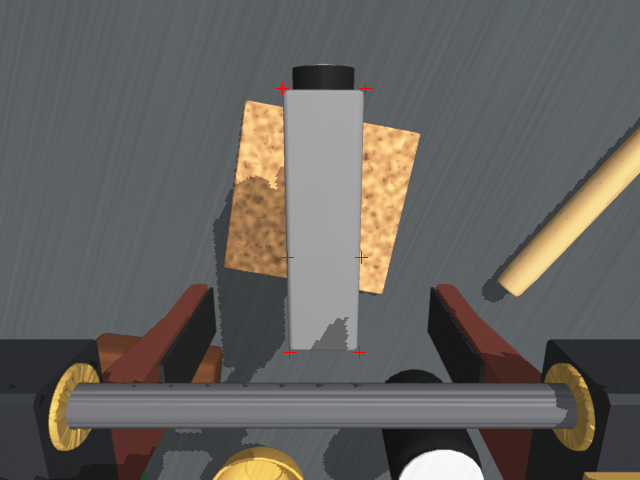

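The wrist view shows the predicted barrel corners (red crosses) on the real barrel edges to within about 1 mm. The nose is at the top (323,75) and the fingers straddle the barrel symmetrically. I now grasp, lift and aim.

Run:
```python
from h import *
from workcell import bot,cams
boss=np.array([661,289,105.]); f=np.array([.256,-.967,0])
bot.move_l(*pose(GRIP,HT,-1),rate=100)
bot.grip(0.3,45); o=bot.get_obs(); print("grip mm",o["grip_width"]*88,o["ft_force"].round(2))
if o["grip_width"]*88<35: raise SystemExit("missed")
bot.move_l(pose(GRIP+[0,0,90],HT,-1)[0],rate=100)
o=bot.get_obs(); print("lift",o["grip_width"]*88,o["ft_force"].round(2),o["time_s"])
bot.move_ptp(*pose(*aim(boss,f,30,190),-1))
bot.move_l(*pose(*aim(boss,f,30,100),-1),rate=60)
bot.sleep(.3)
o=bot.get_obs(); print(o["time_s"],o["position"].round(1),pose(*aim(boss,f,30,100),-1)[0].round(1),o["grip_width"]*88)
import pickle; d={}
for n in ["top","side"]: d[n]=cams.capture(n)
pickle.dump(d,open("c2.pkl","wb"))
im=np.hstack([cv2.resize(d["top"]["frame"][130:330,90:290],(400,400)),cv2.resize(d["side"]["frame"][260:460,140:340],(400,400))])
cv2.imwrite("pics/aim.png",im[:,:,::-1])
```

```text
grip mm 41.80050112627414 [-0.3   1.   -0.89]
lift 41.72597519500355 [ 0.62 -0.01 -3.42] 5.75
8.925 [708.2 110.6 189.6] [708.2 110.7 189.5] 41.96954032883876
```

View pics/aim.png

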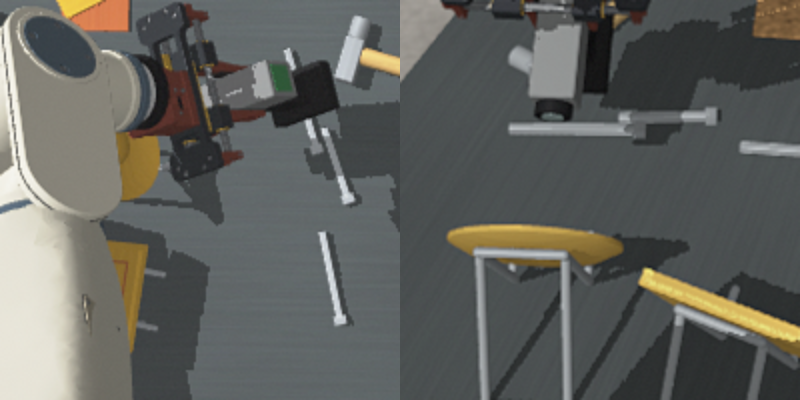

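The aim picture shows the thermometer in the jaws, with its nose at crop (549,110), which is side pixel (214.5,315). It points at the dish with a clear gap. I compare this with the predicted nose for signs of slip, then hold.

Run:
```python
from h import *
from workcell import bot,cams
import pickle
d=pickle.load(open("c2.pkl","rb")); s=d["side"]; t=d["top"]
boss=np.array([661,289,105.]); f=np.array([.256,-.967,0])
R=frame(aim(boss,f)[1],-1); o=bot.get_obs()
Rm=Ro.from_rotvec(o["ee_rot"]).as_matrix(); g=o["position"]-19*Rm[:,2]
X,Y,Z=-Rm[:,1],-Rm[:,0],-Rm[:,2]
P=lambda x,y,z: g+x*X+y*Y+(z-122)*Z
n=P(102,0,122); print("nose",n.round(1),"to boss in nose frame",[round(float((boss-n)@a),1) for a in (X,Y,Z)])
fs=s["frame"].copy(); ft=t["frame"].copy()
k=lambda c,p: tuple(int(round(v)) for v in proj(c,p))
for p in [P(102,17,122),P(102,-17,122),P(102,0,139),P(102,0,105),P(90,21,144),P(90,-21,144),P(90,21,100),P(90,-21,100)]: cv2.circle(fs,k(s,p),1,(255,0,0),-1)
for p in [P(-60,21,144),P(-60,-21,144),P(-60,21,100),P(-60,-21,100),P(-45,30,22),P(-45,-30,22),P(-45,30,0),P(-45,-30,0)]: cv2.circle(ft,k(t,p),1,(255,0,0),-1)
im=np.hstack([cv2.resize(ft[140:220,180:280],(500,400),interpolation=0)[:,:],cv2.resize(fs[250:330,185:245],(300,400),interpolation=0)])
cv2.imwrite("pics/aim2.png",im[:,:,::-1])
bot.sleep(2.3); o2=bot.get_obs(); print(o2["time_s"],o2["position"].round(1),np.abs(o2["joint_vel"]).max(),o2["ft_force"].round(2))
```

```text
nose [683.2 205.2 155. ] to boss in nose frame [100.1, 0.0, -0.0]
11.325 [708.2 110.7 189.6] 0.0013012712419750165 [ 0.15 -0.79 -2.99]
```

View pics/aim2.png

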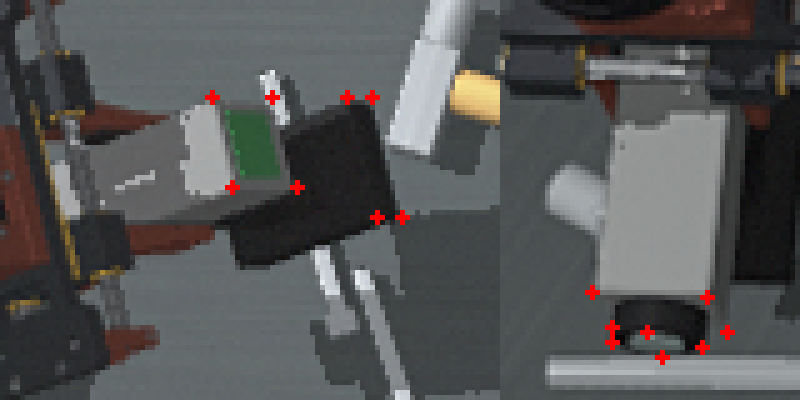

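The predicted corners match the rear of the barrel, the foot and the nose to within 1–2 camera pixels (about 3 mm), so there was no meaningful slip. The pose held for 2.4 s at near-zero joint speed. I now return it to the mat.

Run:
```python
from h import *
from workcell import bot,cams
import pickle
boss=np.array([661,289,105.]); f=np.array([.256,-.967,0])
G=np.array([534.4,-216.9,128.])
bot.move_l(*pose(*aim(boss,f,30,190),-1),rate=80)
bot.move_ptp(*pose(G+[0,0,90],HT,-1))
bot.move_l(pose(G+[0,0,12],HT,-1)[0],rate=80)
bot.sleep(.3); print("pre",bot.get_obs()["ft_force"].round(2))
hit=bot.move_l(pose(G+[0,0,-4],HT,-1)[0],rate=12,until_force=5)
o=bot.get_obs(); print(hit,o["position"].round(1),o["ft_force"].round(2),o["time_s"])
d={n:cams.capture(n) for n in ("side","wrist")}
im=np.hstack([cv2.resize(d["side"]["frame"][160:300,290:410],(343,400)),cv2.resize(d["wrist"]["frame"],(533,400))[:,:457]])
cv2.imwrite("pics/place.png",im[:,:,::-1])
```

```text
pre [ 0.35 -0.41 -3.17]
True [ 534.5 -216.9  108.9] [-0.08  0.77  5.64] 16.2083
```

View pics/place.png

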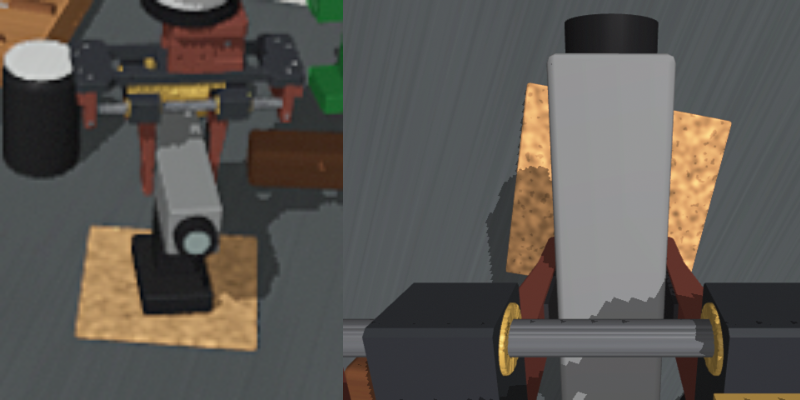

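The foot is flat on the mat, with contact at the nominal height (108.9 mm against 109). Now I release, retreat and check.

Run:
```python
from h import *
from workcell import bot,cams
import pickle
bot.grip(1.0); bot.sleep(.3)
p=bot.get_obs()["position"]
bot.move_l(p+[0,0,120],rate=100)
bot.move_j([-1.332,.423,1.63,0,1.089,-.019]); bot.sleep(.5)
o=bot.get_obs(); print(o["time_s"],o["ft_force"].round(2))
d0=pickle.load(open("c0.pkl","rb")); t=cams.capture("top"); s=cams.capture("side")
f=t["frame"]; hsv=cv2.cvtColor(f,cv2.COLOR_RGB2HSV); roi=np.zeros((480,640),bool); roi[215:295,305:395]=1
b=cv2.boxPoints(cv2.minAreaRect(big((hsv[...,1]<25)&(f.min(2)>125)&roi))); W=np.array([onz(t,q,150) for q in b]); L=np.diff(W,axis=0)
l=max(L[:2],key=np.linalg.norm); h=l/np.linalg.norm(l); h*=np.sign(h[1])
foot=W.mean(0)-15*h; print("len",np.linalg.norm(L,axis=1).round(1),"heading",h.round(3),"foot-mat",(foot-MAT)[:2].round(1))
df=np.abs(f.astype(int)-d0["top"]["frame"]).max(2)>40
im=np.hstack([np.where(df[...,None],np.uint8([255,0,0]),f)[90:390,100:500],cv2.resize(s["frame"][140:440,150:550],(400,300))])
cv2.imwrite("pics/end.png",im[:,:,::-1])
```

```text
21.2667 [-0.27 -0.63 -0.26]
len [148.4  41.  148.2] heading [-0.375  0.927 -0.   ] foot-mat [-0.1 -0.1]
```

View pics/end.png

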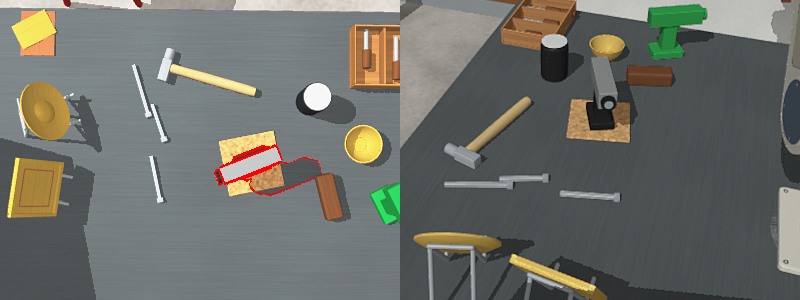

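The final picture shows the thermometer upright in the middle of the mat. The red difference marks appear only around it and its shadow, so no other object has moved, and the arm is clear.

```bash
python3 -c "
from workcell import sign_off
sign_off()"
```

```text
the job is handed in; nothing more can be done
```

The thermometer was aimed at the boss of the round dish, held steady, set back upright on the middle of its mat and released. The job is handed in, and `sign_off()` gives no verdict.

- **Aim:** From the arm's pose, the nose was 100 mm from the boss, square-on to it, with sideways errors under 0.1 mm. The boss position was estimated two ways, from the easel's rear feet and from the boss outline in the top view, and these agreed within about 2 mm. The nose and barrel in the camera views were within about 3 mm of where the arm's pose put them, so there was at most a very small slip in the grip.
- **Hold:** It stayed there about 2.4 s, with a joint speed of 0.001 rad/s at the end.
- **Set-down:** The foot touched the mat at the expected height. The foot's centre measures 0.1 mm from the mat's centre in each direction, and the side view shows it standing upright.
- **Surroundings:** Comparing the before and after top views, only the thermometer and its shadow changed. The arm is back at its start pose, clear of everything, at 21.3 s of the 51 s allowed.

No check failed. I had no direct reading of the contact force on the easels, but the arm was kept clear of them throughout.

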